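# Feel a mounted register for bearing play and raise its tally

### The job

Feel the register mounted on the leaning stand for bearing play: rock it gently on its axle all the way over to the robot's left until it stops, then all the way over to the right, and set it upright again, midway between its stops. Then mark it as checked on the tally block: press down the short ribbed end of the flush steel plate so that its long end tips up, take the long end and swing it up until the plate stands upright, and let go. Leave the other things on the counter where they are.

Things in the scene. Friction and masses are not known exactly. Their poses are not given: they have to be found in the camera images.
- stand: Fixed grey stand of the mounted register. Origin: centre of the underside of its 170 x 130 x 12 mm base plate on the counter; front is -x (robot side), y to the left, z up; yaw up to 20 deg either way. The register leans 35 deg from vertical toward -x of this frame, so its axle, in the x-z plane, rises 35 deg to the rear.
- stand_axle (a point): Point on the rocking axle, on the register's own axis, at (30, 0, 75) mm of the stand; axes as stand. The counter housing's centre lies 103 mm from here.
- stand_lamp (a point): Middle of the lamp tube that hangs above the register, 302 mm above the counter; axes as stand. The tube is 22 mm thick (25 at its end caps) and runs 77 mm to each side along y; a 12 mm arm carries it from a 12 mm post behind the register, at x = 76 mm of the stand. A vertical gripper over the register would hit it: come in from the front, tilted along the register's leaning axis.
- register (a joint): Rocking angle of the mounted register, rad. 0 = upright, midway between its stops, in the stand's x-z plane; positive = head leaning to the stand's +y (robot's left), negative = right. Rigid stops at +0.2 and -0.2. The stiff bearing (0.22 N m, some 2 N at the head) holds it wherever it is left; starts within 0.09 of upright. Gently = slower than 3 rad/s.
- register_head (a point): Centre of the white counter housing on top of the mounted register: 56 (x) x 44 (y) x 40 (z) mm. Axes move with the register: z its own leaning axis, out of its top; y the sideways rocking direction (left); x along the axle, to the rear and up. Below it, from z = -20 mm, the round body 80 mm across. Push it at its sides y = +-22 mm or take it across them.
- block: Fixed grey steel tally block, 170 (x) x 90 (y) x 55 (z) mm. Origin: centre of its underside; front is -x (robot side), yaw up to 20 deg either way. A 50 mm wide, 49 mm deep slot along x in its top, open at the +x end, holds the steel tally plate flush with the top at z = 55 mm; beside the slot are 20 mm wide walls of the same height.
- tally (a joint): Angle of the 135 x 46 x 8 mm tally plate on its cross pin, rad: 0 = flush, grows as the long end tips up, 1.5 = stop, upright. The pin runs along the block's y through (30, 0, 51) mm of the block frame, in mid-thickness. The ribbed end reaches 40 mm from the pin to +x, the plain end 95 mm to -x. Stiff pin (0.12 N m; 5 to 10 N to press): it stays where it is left.
- tally_press (a point): Point on the top face of the tally plate's short ribbed end, 27 mm from the pin. Axes move with the plate: x along the plate from the pin to the short end, y along the pin, z out of the top face.
- tally_lift (a point): Point in mid-thickness of the long end of the tally plate, 80 mm from the pin and 15 mm from the plate's end; same axes as tally_press. Across y the plate is 46 mm wide here, and can be taken by its sides once it is tipped up.
- valve: Bystander: blue plastic check valve, 100 mm long, 63 mm high, origin under its centre.
- tailpiece: Bystander: brass tailpiece standing up, 48 mm across, 62 mm high, origin under its centre.
- stopwatch: Bystander: chrome stopwatch lying flat, 60 mm across, 14 mm thick, origin under its centre.
- spare: Bystander: a second white register of the same kind, loose, upright on the counter (not on the stand), 80 mm across, 70 mm high, origin under its centre.
- wrench: Bystander: steel wrench lying flat, 180 mm long.
- tray: Bystander: grey plastic tray 110 x 150 x 35 mm, origin under its centre.
- weight: Bystander: steel cylinder 60 mm across, 50 mm high, origin under its centre.

How it is judged:
By the outcome, as a careful person would: the job done as asked, in the order asked, and still so for the second after the job is handed in, with the robot touching nothing.
It also fails if it takes over 64 s, if anything falls off the work surface, if the arm or the gripper's body presses on something with over 40 N, if the wrist force passes 120 N, or if a joint passes its speed limit or range.

### The arm

A 6-joint arm with a two-finger parallel gripper is mounted at the origin on the work surface. World frame = base frame: x ahead of the robot, y to its left, z up, the work surface at z = 0. Lengths are in m, angles in rad, forces in N, time in s.
With the tool pointing down it reaches from about 0.425 to 0.95 m from the base axis. Payload 3.5 kg.
Tool frame: the origin (TCP) lies at the very end of the fingers, on their centre line; the grasp point (between the pads) lies 19 mm behind it; z points along the fingers, y is the direction in which the jaws open and shut (so a half turn about z gives the same grasp; the last joint's range is limited). The gripper opens to 85 mm and grips with 20 to 120 N. Pads are 22 mm wide; open, the fingers measure 114 mm over their backs; the gripper's body (76 mm by 85 mm) begins 54 mm behind the grasp point. The pads swing forward as they close: fully open they stand 13 mm farther back than shut.
Start: joints at [1.003, 0.286, 1.577, -0, 1.279, -0.15], TCP at [0.274, 0.617, 0.231] pointing down, gripper open.
Joint ranges: [-2.77, 2.77], [-0.9, 2.22], [0.21, 2.48], [-1.53, 4.67], [0.24, 2.81], [-2.84, 2.84]. Speed limits (rad/s): [2.79, 2.79, 3.14, 3.14, 3.14, 3.14].

### API

Orientations are given as a unit quaternion [x, y, z, w].
In Python, from plant import ctrl, eyes, ticket gives the robot as it stands.
- The arm moves only by the tool send_rows, never from a script. Its arguments are lists of equal length, an entry for each row: "translation": the shift along the tool's x, y, z in units of 30 mm (1.0 is 30 mm), a list of three; "rotation": the turn, a rotation vector about the tool's x, y, z in units of 5 degrees (1.0 is 5 degrees), a list of three; "grip": the finger opening in mm, from 0 to 85.4. A call has 1 to 5 rows; each row shifts and turns the commanded pose from where the row before left it, along the tool's axes as they then stand; what a row does not reach is not made up. A row lasts 1/8 s, in which the tool goes at most 62.5 mm and 10.7 degrees, less where a joint would pass 70% of its speed; a pose out of reach is approached as far as the arm can. A call is refused whole if a number of a shift passes 1 or a number of a turn 1, either way. A call with a gripper value outside its range is refused whole. The fingers move at their own pace and stop on an object; "squeeze" is the grip in N (left out, the last holds). Time passes only in rows, so rows that do not move let the fingers close. It gives the time, the measured TCP pose, the force and the opening at its end, in the units of the state.
- ctrl.get_state(): the state, without advancing time (a new reading comes with each control period).
- eyes.read_camera(name): name is "scene" or "top" or "wrist"; returns a dict with "image" (400x640x3 uint8, blue, green, red), "mtx" (3x3 intrinsics, pixels), "dist_coeffs" ([k1, k2, p1, p2, k3] as OpenCV has them; the pictures are not rectified), "xyz" and "orientation" of the camera in the world; the wrist camera has in their place "hand_eye" (4x4, takes a point from camera to tool coordinates, whose origin is the TCP and whose axes are the flange's). Camera axes: x right, y down, z forward; pixel columns grow to the right and rows downward; lengths in m; the calibration is good to about 2 mm. A picture is of the moment at which its call begins: read the wrist's pose just before it. There is no depth.
- ticket.sign_off(): hands the job in, once; it reports no verdict.
The state is a dict: "time": time; "qpos": joint angles; "dq": joint speeds; "joint_efforts": joint torques, N m; "eef_pos": TCP position; "tcp_rot": TCP orientation; "contact_force": force on the tool from outside, world axes, zero at the start; "wrist_torque": the same for the moment, N m; "opening": opening from 0.0 (shut) to 1.0 (fully open).
Only numpy, scipy, OpenCV 4.12 (cv2) and the standard library are available. Lean on these libraries where they do the work, as an engineer would, in place of code of your own. Each camera call takes 0.05 s, during which the arm holds its last target. There are 200 camera calls.

## Working session

There is one attempt and no reset: what is moved stays moved. The work goes in short steps, Python scripts to look and compute and a tool call to move; the robot and the scene stay as the last step left them, time stands still between calls to the robot, and variables do not carry over. Pictures are saved under pics/ and viewed, about 8 in all and at most 12, crops included, and the job is handed in when it is done.

Besides the shell and the picture viewer there is one more tool, called after "Request:" in YAML: its name, and indented under it one key for each argument. send_rows: Moves the arm, as the interface text tells. Its arguments: {"type":"object","properties":{"translation":{"type":"array"},"rotation":{"type":"array"},"grip":{"type":"array"},"squeeze":{"type":"number"}},"required":["translation","rotation","grip"]}

```bash
ls; mkdir -p pics
python3 - <<'E'
from plant import ctrl, eyes
import cv2,pickle
print(ctrl.get_state())
d={}
for n in ["scene","top"]:
    c=eyes.read_camera(n); d[n]=c; cv2.imwrite(f"pics/{n}0.png",c["image"])
    print(n,c["mtx"],c["dist_coeffs"],c["xyz"],c["orientation"])
pickle.dump(d,open("d0.pkl","wb"))
E
```

```text
pics
{'time': 0.0, 'qpos': array([ 1.00300289e+00,  2.87203213e-01,  1.57820271e+00,  5.88815287e-06,
        1.27856738e+00, -1.50003518e-01]), 'dq': array([-0.00173071, -0.00093324,  0.00130659,  0.00065128, -0.00089035,
       -0.00067229]), 'joint_efforts': array([-4.86613080e-04, -4.05989707e+01, -2.92619258e+01, -2.58078717e-04,
        5.74844235e-03, -2.04865501e-06]), 'eef_pos': array([0.27349028, 0.61639059, 0.22990821]), 'tcp_rot': array([ 2.07379696e-01,  9.78259804e-01, -1.11349466e-03, -4.20732865e-04]), 'contact_force': array([ 0.35525327,  0.34699679, -0.55333753]), 'wrist_torque': array([ 0.01670526, -0.0451625 ,  0.01612067]), 'opening': 0.9989988227802704}
scene [[441.65013259   0.         319.48673133]
 [  0.         441.65013259 195.24651604]
 [  0.           0.           1.        ]] [0.01906753 0.         0.         0.         0.        ] [1.26097485 0.61520489 1.00343614] [ 0.37866552  0.83228005 -0.3724788  -0.15868802]
top [[520.22648381   0.         318.77990265]
 [  0.         520.22648381 197.23928712]
 [  0.           0.           1.        ]] [-0.16715357  0.          0.          0.          0.        ] [0.35687546 0.00404293 1.4968556 ] [-0.69804158  0.70942401 -0.06251793  0.07447843]
```

View pics/top0.png

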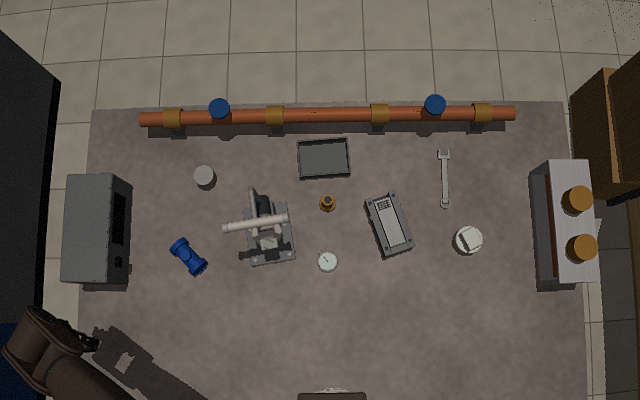

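View pics/scene0.png

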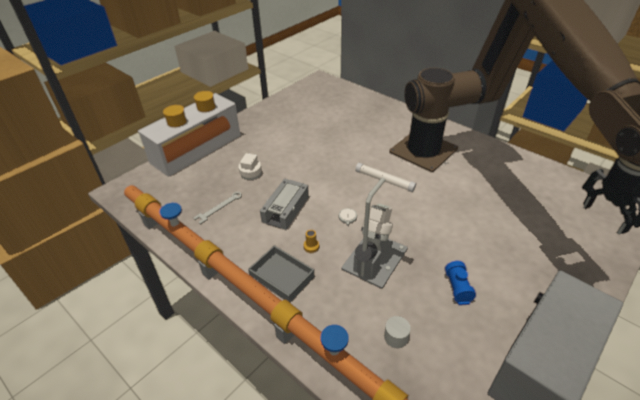

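The top view has the stand near (268,235), with the lamp tube from (223,229) to (287,217), and the block near (390,225). In the scene view the stand is at (375,260) and the block at (285,205). Next I'll enlarge both.

```bash
cat > h.py <<'E'
import numpy as np, cv2, pickle
from scipy.spatial.transform import Rotation as R
def ray(c,uv,T=None):
    """origin, unit dirs in world; T = (R,p) of camera when not fixed"""
    p=cv2.undistortPoints(np.array(uv,float).reshape(-1,1,2),c["mtx"],np.array(c["dist_coeffs"])).reshape(-1,2)
    Rm,o=(R.from_quat(c["orientation"]).as_matrix(),np.array(c["xyz"])) if T is None else T
    d=np.c_[p,np.ones(len(p))]@Rm.T
    return o,d/np.linalg.norm(d,axis=1)[:,None]
def onz(c,uv,z,T=None):
    o,d=ray(c,uv,T); return o+d*((z-o[2])/d[:,2])[:,None]
def proj(c,P,T=None):
    Rm,o=(R.from_quat(c["orientation"]).as_matrix(),np.array(c["xyz"])) if T is None else T
    q=(np.array(P,float)-o)@Rm
    return cv2.projectPoints(q.reshape(-1,1,3),np.zeros(3),np.zeros(3),c["mtx"],np.array(c["dist_coeffs"]))[0].reshape(-1,2)
def wristT(c,s):
    H=np.array(c["hand_eye"]); Rt=R.from_quat(s["tcp_rot"]).as_matrix()
    return Rt@H[:3,:3], Rt@H[:3,3]+np.array(s["eef_pos"])
E
python3 - <<'E'
from h import *
d=pickle.load(open("d0.pkl","rb"));im=d["top"]["image"]
def g(x0,y0,w,h): return cv2.resize(np.clip(im[y0:y0+h,x0:x0+w].astype(float)*1.6,0,255).astype(np.uint8),None,fx=6,fy=6,interpolation=cv2.INTER_CUBIC)
cv2.imwrite("pics/c1.png",np.hstack([g(220,180,76,92),g(362,184,56,92)]))
E
```

```text
(no output)
```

View pics/c1.png

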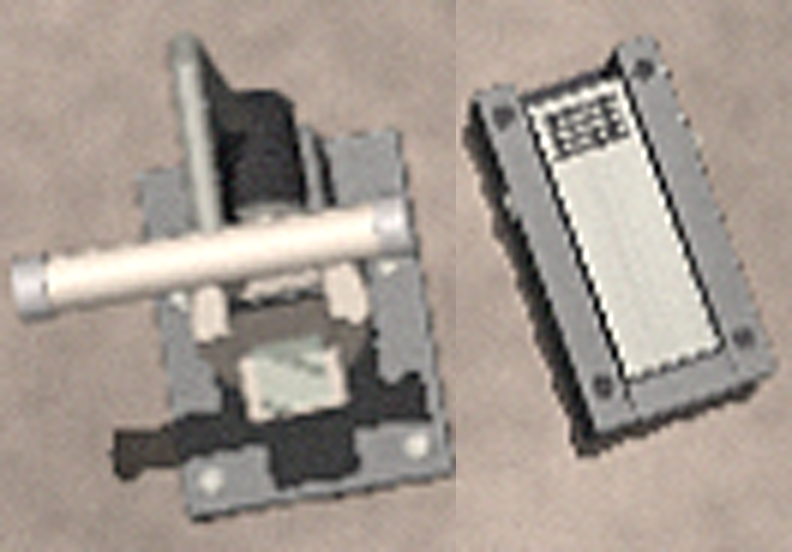

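The stand's base-plate corners in the crop are at (193,518), (448,475), (398,130) and (140,175). The lamp runs from (15,288) to (410,222), and the white head housing is at about (295,380). The block's top corners are at (472,92), (655,40), (775,350) and (598,415).

Run:
```python
from h import *
d=pickle.load(open("d0.pkl","rb"));c=d["top"]
A=lambda L:[(x/6+220-.4,y/6+180-.4) for x,y in L]
B=lambda L:[((x-456)/6+362-.4,y/6+184-.4) for x,y in L]
np.set_printoptions(precision=4,suppress=True)
ang=lambda v:np.degrees(np.arctan2(v[1],v[0]))
P=onz(c,A([(193,518),(448,475),(398,130),(140,175)]),.012);print("base",P[:,:2].tolist(),P.mean(0),ang(P[3]-P[0]),ang(P[2]-P[1]),ang(P[0]-P[1])-90,ang(P[3]-P[2])-90, np.linalg.norm(P[3]-P[0]),np.linalg.norm(P[0]-P[1]))
L=onz(c,A([(15,288),(410,222)]),.302);print("lamp",L,L.mean(0),ang(L[0]-L[1])-90,np.linalg.norm(L[0]-L[1]))
Q=onz(c,B([(472,92),(655,40),(775,350),(598,415)]),.055);print("block",Q,Q.mean(0),ang(Q[0]-Q[3]),ang(Q[1]-Q[2]),ang(Q[0]-Q[1])-90,np.linalg.norm(Q[0]-Q[3]),np.linalg.norm(Q[0]-Q[1]))
S=onz(c,B([(530,105),(612,75),(722,350),(628,380)]),.055);print("plate",S.mean(0),ang(S[0]-S[3]),ang(S[1]-S[2]),np.linalg.norm(S[0]-S[3]))
for n,uv,z in [("head",A([(295,380)]),.2)]: print(n,onz(c,uv,z))
```

```text
base [[0.45226304799367634, 0.22159833238009985], [0.47127536069997206, 0.09967839411781206], [0.6386838413449811, 0.12292583663261446], [0.6186431539810567, 0.24876605504391297]] [0.5452 0.1732 0.012 ] 9.27381726457336 7.90590846401687 8.863373863310912 9.04865370492523 0.16858358408549096 0.12339343329497741
lamp [[0.5236 0.2497 0.302 ]
 [0.5472 0.0951 0.302 ]] [0.5354 0.1724 0.302 ] 8.683145593276635 0.15632911172777866
block [[ 0.6333 -0.1018  0.055 ]
 [ 0.6567 -0.1892  0.055 ]
 [ 0.5087 -0.2393  0.055 ]
 [ 0.4802 -0.1556  0.055 ]] [ 0.5697 -0.1715  0.055 ] 19.374887576491368 18.68356382231069 15.016205970595664 0.16223882824725455 0.09049970057284915
plate [ 0.568  -0.1704  0.055 ] 17.542300349603693 19.4774736117453 0.13675485058331702
head [[0.4974 0.1514 0.2   ]]
```

```bash
cat >> h.py <<'E'
def Rz(a): return R.from_euler("z",a).as_matrix()
SO=np.array([.545,.173,0]); SY=np.radians(8.8)      # stand
BO=np.array([.5690,-.1712,0]); BY=np.radians(18.5)   # block
s35,c35=np.sin(np.radians(35)),np.cos(np.radians(35))
def regpose(q,zh):
    """tool pose along the register axis at angle q, TCP zh m out from head centre; tool y = left"""
    a=np.array([c35,0,s35]); Rq=R.from_rotvec(-q*a).as_matrix()
    Rt=np.column_stack([-a,[0,1,0],[s35,0,-c35]])
    Rw=Rz(SY)@Rq@Rt
    ax=SO+Rz(SY)@np.array([.03,0,.075])
    return ax-Rw[:,2]*(.103+zh),Rw
def plan(p0,R0,p1,R1,n):
    w=R.from_matrix(R0.T@R1).as_rotvec()/n; Rk=R0.copy();dp=(p1-p0)/n; T=[]
    for k in range(n):
        T.append(np.round(Rk.T@dp/.03,2)+0.); Rk=Rk@R.from_rotvec(w).as_matrix()
    print("n",n,"rot",np.round(np.degrees(w)/5,2).tolist())
    for i in range(0,n,5): print([t.tolist() for t in T[i:i+5]])
def cur():
    from plant import ctrl
    s=ctrl.get_state(); return s,np.array(s["eef_pos"]),R.from_quat(s["tcp_rot"]).as_matrix()
E
python3 - <<'E'
from h import *
d=pickle.load(open("d0.pkl","rb"));c=d["top"]
h=onz(c,[(295/6+219.6,380/6+179.6)],.176)[0]; l=Rz(SY).T@(h-SO); print("headtop in stand",l,"q~",l[1]/.123)
s,p,Rm=cur(); pt,Rt=regpose(0,.12); print(pt); print(Rt)
plan(p,Rm,pt,Rt,20)
E
```

```text
headtop in stand [-0.04740274 -0.01174406  0.176     ] q~ -0.0954801239262293
[0.44824498 0.15802153 0.25767091]
[[-0.8095093  -0.15298584  0.56682451]
 [-0.12531866  0.98822838  0.08774907]
 [-0.57357644  0.         -0.81915204]]
n 20 rot [-0.1, -0.34, -0.32]
[[-0.58, -0.58, -0.04], [-0.56, -0.6, -0.03], [-0.55, -0.61, -0.02], [-0.53, -0.63, -0.01], [-0.51, -0.64, 0.0]]
[[-0.49, -0.65, 0.01], [-0.47, -0.67, 0.02], [-0.46, -0.68, 0.02], [-0.44, -0.69, 0.03], [-0.42, -0.7, 0.04]]
[[-0.39, -0.72, 0.04], [-0.37, -0.73, 0.05], [-0.35, -0.74, 0.05], [-0.33, -0.75, 0.06], [-0.31, -0.76, 0.06]]
[[-0.28, -0.77, 0.06], [-0.26, -0.77, 0.06], [-0.24, -0.78, 0.06], [-0.21, -0.79, 0.06], [-0.19, -0.79, 0.06]]
```

Request:
send_rows:
  translation:
    - [-0.58,-0.58,-0.04]
    - [-0.56,-0.6,-0.03]
    - [-0.55,-0.61,-0.02]
    - [-0.53,-0.63,-0.01]
    - [-0.51,-0.64,0]
  rotation:
    - [-0.1,-0.34,-0.32]
    - [-0.1,-0.34,-0.32]
    - [-0.1,-0.34,-0.32]
    - [-0.1,-0.34,-0.32]
    - [-0.1,-0.34,-0.32]
  grip: [85,85,85,85,85]

```text
time: 0.72
eef_pos: [0.3177, 0.501, 0.237]
tcp_rot: [0.138, 0.987, 0.005, 0.077]
contact_force: [0.2, 0.1, -0.3]
opening: 0.992
```

Request:
send_rows:
  translation:
    - [-0.49,-0.65,0.01]
    - [-0.47,-0.67,0.02]
    - [-0.46,-0.68,0.02]
    - [-0.44,-0.69,0.03]
    - [-0.42,-0.7,0.04]
  rotation:
    - [-0.1,-0.34,-0.32]
    - [-0.1,-0.34,-0.32]
    - [-0.1,-0.34,-0.32]
    - [-0.1,-0.34,-0.32]
    - [-0.1,-0.34,-0.32]
  grip: [85,85,85,85,85]

```text
time: 1.35
eef_pos: [0.3618, 0.3867, 0.2439]
tcp_rot: [0.067, 0.986, 0.011, 0.153]
contact_force: [-0.2, -0.6, 0.1]
opening: 0.993
```

Request:
send_rows:
  translation:
    - [-0.39,-0.72,0.04]
    - [-0.37,-0.73,0.05]
    - [-0.35,-0.74,0.05]
    - [-0.33,-0.75,0.06]
    - [-0.31,-0.76,0.06]
  rotation:
    - [-0.1,-0.34,-0.32]
    - [-0.1,-0.34,-0.32]
    - [-0.1,-0.34,-0.32]
    - [-0.1,-0.34,-0.32]
    - [-0.1,-0.34,-0.32]
  grip: [85,85,85,85,85]

```text
time: 1.98
eef_pos: [0.4055, 0.272, 0.2507]
tcp_rot: [-0.005, 0.974, 0.017, 0.228]
contact_force: [-0.7, -0.6, 0.3]
opening: 0.996
```

Request:
send_rows:
  translation:
    - [-0.28,-0.77,0.06]
    - [-0.26,-0.77,0.06]
    - [-0.24,-0.78,0.06]
    - [-0.21,-0.79,0.06]
    - [-0.19,-0.79,0.06]
  rotation:
    - [-0.1,-0.34,-0.32]
    - [-0.1,-0.34,-0.32]
    - [-0.1,-0.34,-0.32]
    - [-0.1,-0.34,-0.32]
    - [-0.1,-0.34,-0.32]
  grip: [85,85,85,85,85]

```text
time: 2.6
eef_pos: [0.4493, 0.1578, 0.258]
tcp_rot: [-0.076, 0.951, 0.023, 0.3]
contact_force: [0.3, -0.2, 0.6]
opening: 0.996
```

Run:
```python
from h import *
from plant import eyes
s,p,Rm=cur(); c=eyes.read_camera("wrist"); pickle.dump((s,c),open("w1.pkl","wb"))
pt,Rt=regpose(0,.12)
print(p,pt,np.degrees(R.from_matrix(Rm.T@Rt).as_rotvec()),s["qpos"]); print(c["hand_eye"])
im=cv2.resize(c["image"],None,fx=1.25,fy=1.25); 
cv2.imwrite("pics/w1.png",im)
```

```text
[0.44929176 0.15779401 0.25796208] [0.44824498 0.15802153 0.25767091] [ 0.11444298 -0.01793861  0.3371428 ] [ 0.10966526 -0.5456743   2.35765053  0.04121376  0.72001634 -1.64367055]
[[-5.14634585e-04 -9.63667308e-01 -2.67104951e-01  6.73997022e-02]
 [ 9.99998888e-01 -8.69831787e-04  1.21148800e-03  8.88388155e-04]
 [-1.39980776e-03 -2.67104030e-01  9.63666684e-01 -1.42229175e-01]
 [ 0.00000000e+00  0.00000000e+00  0.00000000e+00  1.00000000e+00]]
```

View pics/w1.png

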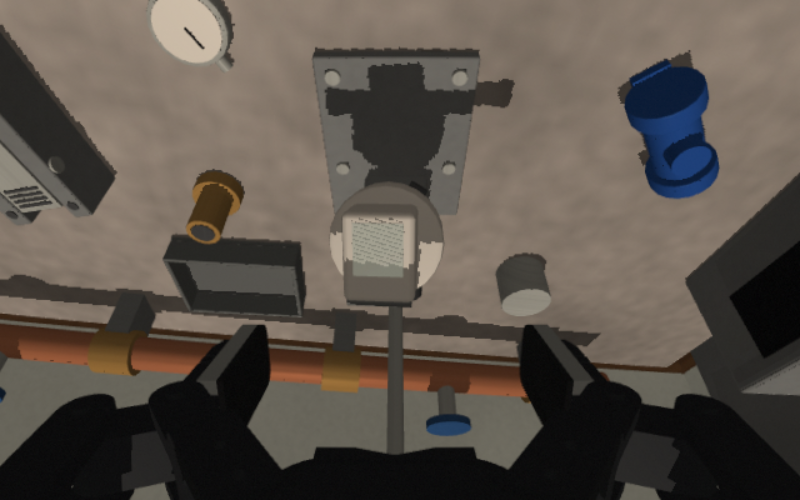

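The wrist view shows the head's top face at about x 345–416, y 213–278, slightly to the robot's right of centre. The base plate's front corners are at (314,54) and (479,52). The path down between the fingers is clear.

Run:
```python
from h import *
np.set_printoptions(precision=4,suppress=True)
s,c=pickle.load(open("w1.pkl","rb")); T=wristT(c,s)
u=lambda L:np.array(L)/1.25
P=onz(c,u([(314,54),(479,52),(332,77),(460,77),(343,168),(449,168)]),.012,T); print(P)
loc=(P-SO)@Rz(SY); print("stand frame (corners should be -.085,-+.065)",loc)
v=P[1]-P[0]; print("yaw",np.degrees(np.arctan2(v[1],v[0]))-90, "screws",[np.degrees(np.arctan2(*(P[j]-P[i])[[1,0]]))-90 for i,j in((2,3),(4,5))], np.linalg.norm(v))
# head top: plane through axis point at 123 mm
n=Rz(SY)@np.array([-s35,0,c35]); q0=SO+Rz(SY)@[.03,0,.075]+n*.123
for q in u([(381,246)]),u([(345,246)]),u([(416,246)]):
    o,d=ray(c,q,T); d=d[0]; X=o+d*(((q0-o)@n)/(d@n)); l=Rz(SY).T@(X-q0); print("head",l,"q",l[1]/.123)
```

```text
[[0.4703 0.1002 0.012 ]
 [0.4488 0.2236 0.012 ]
 [0.4867 0.1147 0.012 ]
 [0.4706 0.2148 0.012 ]
 [0.5762 0.1297 0.012 ]
 [0.5601 0.2291 0.012 ]]
stand frame (corners should be -.085,-+.065) [[-0.085  -0.0605  0.012 ]
 [-0.0874  0.0647  0.012 ]
 [-0.0665 -0.0487  0.012 ]
 [-0.0672  0.0527  0.012 ]
 [ 0.0242 -0.0475  0.012 ]
 [ 0.0235  0.0532  0.012 ]]
yaw 9.888664623286644 screws [np.float64(9.182029937301706), np.float64(9.182733114332379)] 0.1252512814155211
head [-0.0056 -0.0069 -0.0039] q -0.05593408675650931
head [-0.0055 -0.0279 -0.0039] q -0.22653431715007574
head [-0.0057  0.0135 -0.004 ] q 0.10988928332135252
```

```bash
sed -i 's/^SO=.*/SO=np.array([.5442,.1750,0]); SY=np.radians(9.1)      # stand/' h.py
python3 - <<'E'
from h import *
s,p,Rm=cur(); pt,Rt=regpose(-.075,-.010); print(pt)
plan(p,Rm,pt,Rt,8)
E
```

```text
[0.52240137 0.16445114 0.15096698]
n 8 rot [-0.11, 0.0, 0.0]
[[0.01, -0.01, 0.54], [0.01, -0.02, 0.54], [0.01, -0.02, 0.54], [0.01, -0.03, 0.54], [0.01, -0.03, 0.54]]
[[0.01, -0.04, 0.54], [0.01, -0.04, 0.54], [0.01, -0.05, 0.54]]
```

Request:
send_rows:
  translation:
    - [0.01,-0.03,0.54]
    - [0.01,-0.03,0.54]
    - [0.01,-0.03,0.54]
    - [0.01,-0.03,0.54]
    - [0.01,-0.03,0.54]
  rotation:
    - [-0.11,0,0]
    - [-0.11,0,0]
    - [-0.11,0,0]
    - [-0.11,0,0]
    - [-0.11,0,0]
  grip: [85,85,85,85,85]
  squeeze: 25

```text
time: 3.28
eef_pos: [0.4945, 0.163, 0.1902]
tcp_rot: [-0.083, 0.95, 0.046, 0.297]
contact_force: [0.1, -0.2, -0.0]
opening: 0.993
```

Request:
send_rows:
  translation:
    - [0.01,-0.03,0.54]
    - [0.01,-0.03,0.54]
    - [0.01,-0.03,0.54]
    - [0,0,0]
    - [0,0,0]
  rotation:
    - [-0.11,0,0]
    - [-0.11,0,0]
    - [-0.11,0,0]
    - [0,0,0]
    - [0,0,0]
  grip: [85,85,85,70,60]

```text
time: 3.9
eef_pos: [0.5212, 0.1673, 0.1509]
tcp_rot: [-0.087, 0.949, 0.06, 0.296]
contact_force: [0.1, -0.6, -0.7]
opening: 0.701
```

Request:
send_rows:
  translation:
    - [0,0,0]
    - [0,0,0]
    - [0,0,0]
    - [0,0,0]
    - [0,0,0]
  rotation:
    - [0,0,0]
    - [0,0,0]
    - [0,0,0]
    - [0,0,0]
    - [0,0,0]
  grip: [55,50,46,40,36]

```text
time: 4.53
eef_pos: [0.5218, 0.1666, 0.1517]
tcp_rot: [-0.087, 0.949, 0.059, 0.297]
contact_force: [-5.3, -4.2, 5.9]
opening: 0.513
```

Run:
```python
from h import *
from plant import eyes
s,p,Rm=cur(); c=eyes.read_camera("wrist")
pt,Rt=regpose(-.075,-.010)
print(p,pt,np.degrees(R.from_matrix(Rm.T@Rt).as_rotvec()),s["opening"]*85.4,s["contact_force"],s["wrist_torque"])
cv2.imwrite("pics/w2.png",c["image"])
```

```text
[0.52184649 0.16663937 0.15168386] [0.52240137 0.16445114 0.15096698] [-0.02007799  0.04369796  0.0670974 ] 43.84784318200315 [-5.2840009  -4.15234762  5.86788763] [-0.94291982  0.36318292 -0.6785321 ]
```

View pics/w2.png

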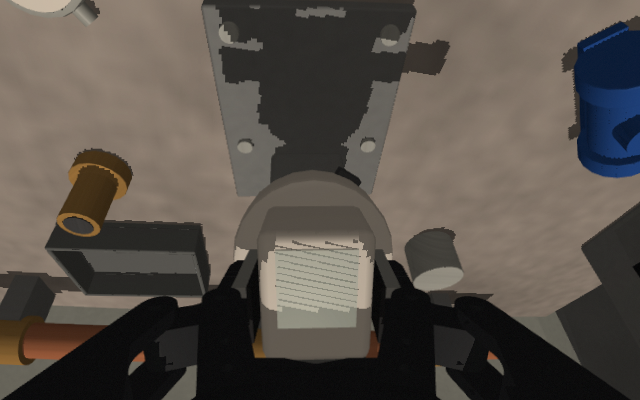

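The grip is good: 43.8 mm opening, on both sides of the housing. Next, rock left.

Request:
send_rows:
  translation:
    - [0,0.11,0]
    - [0,0.11,0.002]
    - [0,0.11,0.002]
    - [0,0.11,0.002]
    - [0,0.11,0.002]
  rotation:
    - [0.4,0,0]
    - [0.4,0,0]
    - [0.4,0,0]
    - [0.4,0,0]
    - [0.4,0,0]
  grip: [36,36,36,36,36]

```text
time: 5.2
eef_pos: [0.5197, 0.1828, 0.1511]
tcp_rot: [-0.061, 0.951, -0.024, 0.304]
contact_force: [6.7, -2.9, -4.7]
opening: 0.517
```

```bash
cat >> h.py <<'E'
def q():
    s,p,Rm=cur(); z=Rz(SY).T@(-Rm[:,2]); ax=Rz(SY).T@(p-SO)-np.array([.03,0,.075])
    f=Rm.T@np.array(s["contact_force"]); u=np.array([-s35,0,c35])
    print("q_orient %.4f q_pos %.4f L %.4f"%(np.arctan2(z[1],z@u),np.arctan2(ax[1],ax@u),np.hypot(ax[1],ax@u)),"f_tool",f.round(1),"m",np.round(Rm.T@np.array(s["wrist_torque"]),2),"open %.1f"%(s["opening"]*85.4),"t",s["time"])
E
python3 -c "from h import *;q()"
```

```text
q_orient 0.1012 q_pos 0.1243 L 0.0934 f_tool [-2.3 -3.2  7.8] m [ 0.73 -0.11  0.01] open 44.2 t 5.2
```

Request:
send_rows:
  translation:
    - [0,0.054,0.001]
    - [0,0.054,0.001]
    - [0,0.054,0.001]
    - [0,0.054,0.001]
  rotation:
    - [0.2,0,0]
    - [0.2,0,0]
    - [0.2,0,0]
    - [0.2,0,0]
  grip: [36,36,36,36]

```text
time: 5.7
eef_pos: [0.5193, 0.1892, 0.1502]
tcp_rot: [-0.05, 0.949, -0.057, 0.305]
contact_force: [8.4, -7.1, -3.3]
opening: 0.513
```

```bash
python3 -c "from h import *;q()"
```

```text
q_orient 0.1704 q_pos 0.1935 L 0.0933 f_tool [-4.  -7.   8.2] m [ 1.13 -0.4  -0.05] open 43.8 t 5.7
```

Request:
send_rows:
  translation:
    - [0,0.054,0.001]
    - [0,0,0]
  rotation:
    - [0.2,0,0]
    - [0,0,0]
  grip: [36,36]

```text
time: 5.95
eef_pos: [0.5193, 0.1888, 0.1499]
tcp_rot: [-0.047, 0.949, -0.068, 0.305]
contact_force: [9.3, -12.1, -2.3]
opening: 0.51
```

```bash
python3 -c "from h import *;q()"
```

```text
q_orient 0.1920 q_pos 0.1903 L 0.0931 f_tool [ -4.6 -12.    8.5] m [ 1.51 -0.39 -0.09] open 43.5 t 5.95
```

Request:
send_rows:
  translation:
    - [0,0.054,0.001]
    - [0,0,0]
  rotation:
    - [0.2,0,0]
    - [0,0,0]
  grip: [36,36]

```text
time: 6.2
eef_pos: [0.5194, 0.1885, 0.1497]
tcp_rot: [-0.044, 0.948, -0.078, 0.304]
contact_force: [11.3, -20.7, -2.9]
opening: 0.512
```

```bash
python3 -c "from h import *;q()"
```

```text
q_orient 0.2135 q_pos 0.1871 L 0.0928 f_tool [ -4.7 -20.3  11.4] m [ 1.97 -0.53 -0.02] open 43.7 t 6.2
```

Request:
send_rows:
  translation:
    - [0,0.054,0.001]
    - [0,0,0]
  rotation:
    - [0.2,0,0]
    - [0,0,0]
  grip: [36,36]

```text
time: 6.45
eef_pos: [0.5196, 0.1883, 0.1494]
tcp_rot: [-0.041, 0.948, -0.088, 0.304]
contact_force: [12.1, -30.5, -1.3]
opening: 0.51
```

```bash
python3 -c "from h import *;q()"
```

```text
q_orient 0.2348 q_pos 0.1853 L 0.0925 f_tool [ -5.1 -29.9  12.4] m [ 2.29 -0.63 -0.13] open 43.5 t 6.45
```

The left stop is confirmed: side force rises steadily to 30 N with no further motion. Now rock right.

Request:
send_rows:
  translation:
    - [0,-0.11,0.002]
    - [0,-0.11,0.002]
    - [0,-0.11,0.002]
    - [0,-0.11,0.002]
    - [0,-0.11,0.002]
  rotation:
    - [-0.4,0,0]
    - [-0.4,0,0]
    - [-0.4,0,0]
    - [-0.4,0,0]
    - [-0.4,0,0]
  grip: [36,36,36,36,36]

```text
time: 7.08
eef_pos: [0.5203, 0.1761, 0.1514]
tcp_rot: [-0.069, 0.951, 0.0, 0.301]
contact_force: [2.6, -9.1, -0.1]
opening: 0.508
```

```bash
python3 -c "from h import *;q()"
```

```text
q_orient 0.0494 q_pos 0.0516 L 0.0933 f_tool [-0.9 -9.3  1.2] m [2.97 0.23 0.12] open 43.4 t 7.075
```

Request:
send_rows:
  translation:
    - [0,-0.11,0.002]
    - [0,-0.11,0.002]
    - [0,-0.11,0.002]
    - [0,-0.11,0.002]
    - [0,-0.11,0.002]
  rotation:
    - [-0.4,0,0]
    - [-0.4,0,0]
    - [-0.4,0,0]
    - [-0.4,0,0]
    - [-0.4,0,0]
  grip: [36,36,36,36,36]

```text
time: 7.7
eef_pos: [0.5233, 0.1598, 0.1511]
tcp_rot: [-0.095, 0.947, 0.083, 0.295]
contact_force: [-10.5, -13.4, 7.0]
opening: 0.509
```

```bash
python3 -c "from h import *;q()"
```

```text
q_orient -0.1245 q_pos -0.1255 L 0.0935 f_tool [  6.2  -9.9 -14.2] m [2.94 1.29 0.23] open 43.5 t 7.7
```

Request:
send_rows:
  translation:
    - [0,-0.054,0.001]
    - [0,-0.054,0.001]
    - [0,0,0]
  rotation:
    - [-0.2,0,0]
    - [-0.2,0,0]
    - [0,0,0]
  grip: [36,36,36]

```text
time: 8.07
eef_pos: [0.5241, 0.1564, 0.1507]
tcp_rot: [-0.1, 0.946, 0.099, 0.294]
contact_force: [-12.1, -14.1, 10.3]
opening: 0.505
```

```bash
python3 -c "from h import *;q()"
```

```text
q_orient -0.1579 q_pos -0.1625 L 0.0936 f_tool [  5.7  -9.2 -18.2] m [2.39 1.36 0.15] open 43.1 t 8.075
```

Request:
send_rows:
  translation:
    - [0,-0.054,-0.01]
    - [0,-0.054,-0.01]
    - [0,0,0]
  rotation:
    - [-0.2,0,0]
    - [-0.2,0,0]
    - [0,0,0]
  grip: [36,36,36]

```text
time: 8.45
eef_pos: [0.5249, 0.1533, 0.1503]
tcp_rot: [-0.105, 0.944, 0.115, 0.292]
contact_force: [-4.1, -10.5, 3.9]
opening: 0.509
```

```bash
python3 -c "from h import *;q()"
```

```text
q_orient -0.1921 q_pos -0.1977 L 0.0937 f_tool [ 2.4 -8.3 -8.2] m [1.96 0.93 0.08] open 43.5 t 8.45
```

Request:
send_rows:
  translation:
    - [0,-0.054,-0.01]
    - [0,0,0]
  rotation:
    - [-0.2,0,0]
    - [0,0,0]
  grip: [36,36]

```text
time: 8.7
eef_pos: [0.5253, 0.1517, 0.1501]
tcp_rot: [-0.107, 0.943, 0.123, 0.291]
contact_force: [0.4, -8.2, -0.6]
opening: 0.513
```

```bash
python3 -c "from h import *;q()"
```

```text
q_orient -0.2092 q_pos -0.2152 L 0.0937 f_tool [ 1.  -7.9 -1.7] m [1.86 0.71 0.02] open 43.8 t 8.7
```

Request:
send_rows:
  translation:
    - [0,-0.054,-0.01]
    - [0,0,0]
  rotation:
    - [-0.2,0,0]
    - [0,0,0]
  grip: [36,36]

```text
time: 8.95
eef_pos: [0.5251, 0.1517, 0.1503]
tcp_rot: [-0.11, 0.941, 0.133, 0.29]
contact_force: [-0.1, 2.1, 1.4]
opening: 0.51
```

```bash
python3 -c "from h import *;q()"
```

```text
q_orient -0.2299 q_pos -0.2141 L 0.0940 f_tool [-1.   2.2 -0.5] m [ 1.61  0.25 -0.02] open 43.6 t 8.95
```

Request:
send_rows:
  translation:
    - [0,-0.054,-0.01]
    - [0,-0.054,0]
    - [0,0,0]
  rotation:
    - [-0.2,0,0]
    - [-0.1,0,0]
    - [0,0,0]
  grip: [36,36,36]

```text
time: 9.32
eef_pos: [0.5249, 0.152, 0.1503]
tcp_rot: [-0.114, 0.939, 0.149, 0.287]
contact_force: [1.5, 17.1, 0.2]
opening: 0.513
```

```bash
python3 -c "from h import *;q()"
```

```text
q_orient -0.2650 q_pos -0.2107 L 0.0940 f_tool [-3.5 15.5  6.5] m [ 0.33 -0.33 -0.  ] open 43.8 t 9.325
```

The right stop is confirmed too: motion ended at q ≈ -0.215 and the side force rose to 17 N. The two stops put the middle at about -0.013, so I'm going back there.

Request:
send_rows:
  translation:
    - [0,0.11,0.005]
    - [0,0.11,0.005]
    - [0,0.11,0.005]
    - [0,0.11,0.005]
    - [0,0.11,0.005]
  rotation:
    - [0.4,0,0]
    - [0.4,0,0]
    - [0.4,0,0]
    - [0.4,0,0]
    - [0.4,0,0]
  grip: [36,36,36,36,36]

```text
time: 9.95
eef_pos: [0.5216, 0.1658, 0.1517]
tcp_rot: [-0.088, 0.949, 0.064, 0.296]
contact_force: [6.6, 1.8, -4.8]
opening: 0.51
```

Request:
send_rows:
  translation:
    - [0,0.11,0.002]
    - [0,0.06,0.002]
    - [0,0,0]
    - [0,0,0]
  rotation:
    - [0.4,0,0]
    - [0.4,0,0]
    - [0,0,0]
    - [0,0,0]
  grip: [36,36,36,36]

```text
time: 10.45
eef_pos: [0.5206, 0.1707, 0.1521]
tcp_rot: [-0.078, 0.951, 0.032, 0.299]
contact_force: [3.9, 4.3, -1.0]
opening: 0.512
```

```bash
python3 -c "from h import *;q()"
```

```text
q_orient -0.0162 q_pos -0.0060 L 0.0941 f_tool [-3.1  3.5  3.4] m [-0.96 -0.22  0.12] open 43.7 t 10.45
```

Request:
send_rows:
  translation:
    - [0,-0.018,0]
    - [0,0,0]
    - [0,0,0]
  rotation:
    - [0,0,0]
    - [0,0,0]
    - [0,0,0]
  grip: [36,36,36]

```text
time: 10.82
eef_pos: [0.5207, 0.1702, 0.1521]
tcp_rot: [-0.077, 0.951, 0.032, 0.299]
contact_force: [3.6, 5.9, 0.0]
opening: 0.509
```

```bash
python3 -c "from h import *;q()"
```

```text
q_orient -0.0163 q_pos -0.0112 L 0.0941 f_tool [-3.7  5.2  2.7] m [-1.2  -0.22  0.11] open 43.5 t 10.825
```

Request:
send_rows:
  translation:
    - [0,0,0]
    - [0,0,0]
    - [0,0,0]
    - [0,0,0]
    - [0,0,0]
  rotation:
    - [0,0,0]
    - [0,0,0]
    - [0,0,0]
    - [0,0,0]
    - [0,0,0]
  grip: [50,60,70,80,85]

```text
time: 11.45
eef_pos: [0.5204, 0.1695, 0.1515]
tcp_rot: [-0.078, 0.951, 0.031, 0.299]
contact_force: [0.9, 1.3, -0.2]
opening: 0.999
```

Request:
send_rows:
  translation:
    - [0,0,-0.8]
    - [0,0,-0.8]
    - [0,0,-0.8]
    - [0,0,-0.8]
    - [0,0,-0.8]
  rotation:
    - [0,0,0]
    - [0,0,0]
    - [0,0,0]
    - [0,0,0]
    - [0,0,0]
  grip: [85,85,85,85,85]

```text
time: 12.08
eef_pos: [0.4522, 0.1569, 0.2505]
tcp_rot: [-0.078, 0.951, 0.031, 0.299]
contact_force: [0.2, 0.6, -0.1]
opening: 0.994
```

Run:
```python
from h import *
from plant import eyes
q()
s,p,Rm=cur(); c=eyes.read_camera("wrist"); pickle.dump((s,c),open("w3.pkl","wb"))
cv2.imwrite("pics/w3.png",cv2.resize(c["image"][20:280,200:460],None,fx=2.3,fy=2.3,interpolation=cv2.INTER_CUBIC))
```

```text
q_orient -0.0145 q_pos -0.0153 L 0.2147 f_tool [-0.2  0.6  0.3] m [-0.04  0.25 -0.02] open 84.9 t 12.075
```

View pics/w3.png

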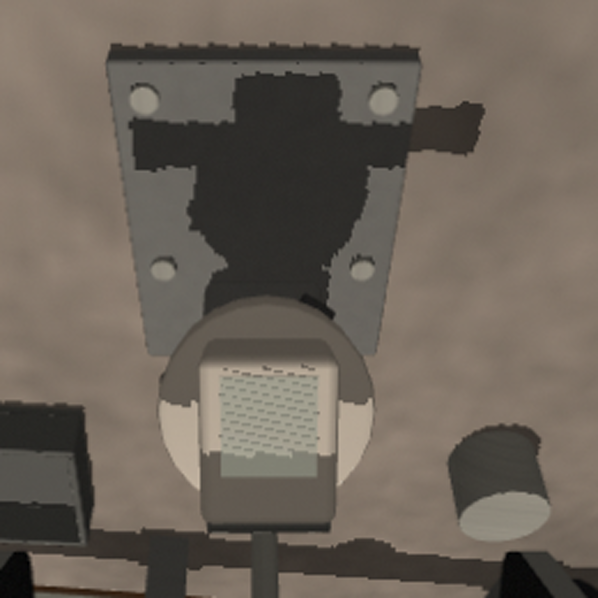

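The close view shows the head centred at about x=268, with the plate centreline at 264→262.5 and the post at 264. I'll check the angle from this view.

Run:
```python
from h import *
np.set_printoptions(precision=4,suppress=True)
s,c=pickle.load(open("w3.pkl","rb")); T=wristT(c,s)
u=lambda L:np.array(L,float)/2.3+[200,20]-.28
P=onz(c,u([(108,60),(420,60),(145,100),(384,100),(163,268),(362,268)]),.012,T); print((P-SO)@Rz(SY))
yaw=[np.arctan2(*(P[i+1]-P[i])[[1,0]])-np.pi/2 for i in (0,2,4)]; print("yaws",np.degrees(yaw))
mid=[(P[i]+P[i+1])/2 for i in (0,2,4)]; print("line yaw",np.degrees(np.arctan2(*(mid[2]-mid[0])[[1,0]])))
for Y in (np.mean(yaw),SY):
    m=np.mean(mid,0)
    a=Rz(Y)@[-s35,0,c35]; yv=Rz(Y)@[0,1,0]
    q0=SO+Rz(SY)@[.03,0,.075]+a*.123
    for uv in [(200,430),(336,430),(268,430),(269,430)]:
        o,d=ray(c,u([uv]),T); d=d[0]; X=o+d*(((q0-o)@a)/(d@a)); print(np.degrees(Y),uv,"y off head vs stand %.4f"%((X-m)@yv),"q %.3f"%((X-m)@yv/.123))
```

```text
[[-0.083  -0.0632  0.012 ]
 [-0.0834  0.0635  0.012 ]
 [-0.0658 -0.05    0.012 ]
 [-0.066   0.0508  0.012 ]
 [ 0.0237 -0.0504  0.012 ]
 [ 0.0238  0.0505  0.012 ]]
yaws [9.2712 9.233  9.0213]
line yaw 9.053872036211212
9.175197631057625 (200, 430) y off head vs stand -0.0215 q -0.174
9.175197631057625 (336, 430) y off head vs stand 0.0206 q 0.167
9.175197631057625 (268, 430) y off head vs stand -0.0005 q -0.004
9.175197631057625 (269, 430) y off head vs stand -0.0002 q -0.001
9.1 (200, 430) y off head vs stand -0.0215 q -0.174
9.1 (336, 430) y off head vs stand 0.0206 q 0.167
9.1 (268, 430) y off head vs stand -0.0005 q -0.004
9.1 (269, 430) y off head vs stand -0.0002 q -0.001
```

The register is upright: q is about 0 in the image, agreeing with the midpoint of the stops. Now the block.

Request:
send_rows:
  translation:
    - [0,-0.9,0]
    - [0,-0.9,0]
    - [0,-0.9,0]
    - [0,-0.9,0]
    - [0,-0.9,0]
  rotation:
    - [0,0,0]
    - [0,0,0]
    - [0,0,0]
    - [0,0,0]
    - [0,0,0]
  grip: [60,30,0,0,0]

```text
time: 12.75
eef_pos: [0.4755, 0.0229, 0.2479]
tcp_rot: [-0.078, 0.951, 0.031, 0.299]
contact_force: [0.8, -0.8, -0.3]
opening: -0.003
```

```bash
cat >> h.py <<'E'
def blk(x,z,al):
    """tool pose at block-frame (x,0,z), fingers tilted al rad forward, tool y = left"""
    Rw=Rz(BY)@np.column_stack([[-np.cos(al),0,-np.sin(al)],[0,1,0],[np.sin(al),0,-np.cos(al)]])
    return BO+Rz(BY)@np.array([x,0,z]),Rw
E
python3 - <<'E'
from h import *
s,p,Rm=cur(); pt,Rt=blk(.060,.160,0); print(p,pt)
plan(p,Rm,pt,Rt,10)
E
```

```text
[0.47545218 0.02291795 0.24791819] [ 0.62589942 -0.15216172  0.16      ]
n 10 rot [-0.04, 0.7, -0.18]
[[-0.16, -0.66, 0.46], [-0.18, -0.67, 0.45], [-0.2, -0.67, 0.43], [-0.21, -0.68, 0.42], [-0.23, -0.68, 0.4]]
[[-0.24, -0.69, 0.39], [-0.25, -0.69, 0.37], [-0.26, -0.7, 0.35], [-0.27, -0.7, 0.33], [-0.28, -0.71, 0.31]]
```

Request:
send_rows:
  translation:
    - [-0.16,-0.66,0.46]
    - [-0.18,-0.67,0.45]
    - [-0.2,-0.67,0.43]
    - [-0.21,-0.68,0.42]
    - [-0.23,-0.68,0.4]
  rotation:
    - [-0.04,0.7,-0.18]
    - [-0.04,0.7,-0.18]
    - [-0.04,0.7,-0.18]
    - [-0.04,0.7,-0.18]
    - [-0.04,0.7,-0.18]
  grip: [0,0,0,0,0]

```text
time: 13.38
eef_pos: [0.5512, -0.0645, 0.2037]
tcp_rot: [-0.122, 0.981, 0.015, 0.15]
contact_force: [-0.8, -1.4, 0.3]
opening: -0.0
```

Request:
send_rows:
  translation:
    - [-0.24,-0.69,0.39]
    - [-0.25,-0.69,0.37]
    - [-0.26,-0.7,0.35]
    - [-0.27,-0.7,0.33]
    - [-0.28,-0.71,0.31]
  rotation:
    - [-0.04,0.7,-0.18]
    - [-0.04,0.7,-0.18]
    - [-0.04,0.7,-0.18]
    - [-0.04,0.7,-0.18]
    - [-0.04,0.7,-0.18]
  grip: [0,0,0,0,0]

```text
time: 14.0
eef_pos: [0.6263, -0.1522, 0.1597]
tcp_rot: [-0.162, 0.987, -0.001, -0.002]
contact_force: [0.4, 1.3, 0.2]
opening: 0.001
```

Run:
```python
from h import *
from plant import eyes
s,p,Rm=cur(); c=eyes.read_camera("wrist"); pickle.dump((s,c),open("w4.pkl","wb"))
pt,Rt=blk(.060,.160,0)
print(p,pt,np.degrees(R.from_matrix(Rm.T@Rt).as_rotvec()))
cv2.imwrite("pics/w4.png",cv2.resize(c["image"],None,fx=1.25,fy=1.25))
```

```text
[ 0.62628604 -0.15221204  0.15966467] [ 0.62589942 -0.15216172  0.16      ] [-0.08983641 -0.19528609  0.16940282]
```

View pics/w4.png

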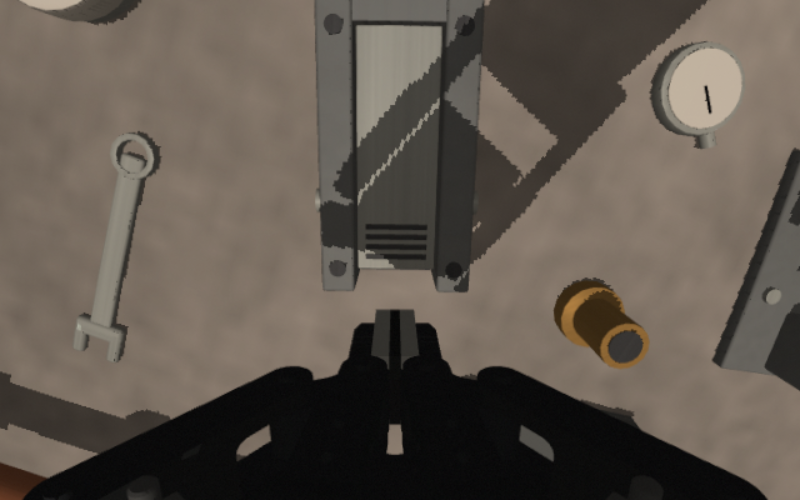

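The wrist view shows the plate with its front edge at (357–443, 24) and its ribbed rear edge at (359–433, 269). The block's rear corners are at (323,291) and (468,291). I'll refine the block pose from these.

Run:
```python
from h import *
np.set_printoptions(precision=4,suppress=True)
s,c=pickle.load(open("w4.pkl","rb")); T=wristT(c,s)
P=onz(c,np.array([(357,24),(443,24),(359,269),(433,269),(323,291),(468,291)])/1.25,.055,T)
print("block frame (expect -.065,-+.023; .07,-+.023; .085,-+.045)\n",(P-BO)@Rz(BY))
m=[(P[i]+P[i+1])/2 for i in(0,2,4)]; print(np.degrees(np.arctan2(*(m[2]-m[0])[[1,0]])), [np.degrees(np.arctan2(*(P[i+1]-P[i])[[1,0]]))-90 for i in (0,2,4)])
```

```text
block frame (expect -.065,-+.023; .07,-+.023; .085,-+.045)
 [[-0.0671 -0.0194  0.055 ]
 [-0.0673  0.0261  0.055 ]
 [ 0.0682 -0.0206  0.055 ]
 [ 0.068   0.0242  0.055 ]
 [ 0.0824 -0.0429  0.055 ]
 [ 0.0821  0.0461  0.055 ]]
17.81115563757299 [np.float64(18.730949243347283), np.float64(18.691619185286058), np.float64(18.691165417582482)]
```

```bash
sed -i 's/^BO=.*/BO=np.array([.5662,-.1698,0]); BY=np.radians(18.4)   # block/' h.py
python3 - <<'E'
from h import *
s,p,Rm=cur(); pt,Rt=blk(.062,.062,0); print(p,pt)
plan(p,Rm,pt,Rt,5)
E
```

```text
[ 0.62774851 -0.15406012  0.15814718] [ 0.62503031 -0.15022976  0.062     ]
n 5 rot [-0.01, -0.01, 0.01]
[[0.01, 0.03, 0.64], [0.01, 0.03, 0.64], [0.01, 0.03, 0.64], [0.01, 0.03, 0.64], [0.01, 0.03, 0.64]]
```

Request:
send_rows:
  translation:
    - [0.01,0.02,0.64]
    - [0.01,0.02,0.64]
    - [0.01,0.02,0.64]
    - [0.01,0.02,0.64]
    - [0.01,0.02,0.64]
  rotation:
    - [0,0,0]
    - [0,0,0]
    - [0,0,0]
    - [0,0,0]
    - [0,0,0]
  grip: [0,0,0,0,0]

```text
time: 14.68
eef_pos: [0.6229, -0.1492, 0.0637]
tcp_rot: [-0.162, 0.987, -0.001, -0.0]
contact_force: [-0.6, -0.1, 0.5]
opening: -0.002
```

Request:
send_rows:
  translation:
    - [0,0,0.1]
    - [0,0,0.15]
    - [0,0,0.15]
    - [0,0,0.1]
    - [0,0,0]
  rotation:
    - [0,0,0]
    - [0,0,0]
    - [0,0,0]
    - [0,0,0]
    - [0,0,0]
  grip: [0,0,0,0,0]

```text
time: 15.3
eef_pos: [0.6243, -0.1497, 0.0518]
tcp_rot: [-0.162, 0.987, -0.002, 0.001]
contact_force: [-1.4, 1.7, 4.7]
opening: -0.001
```

Run:
```python
from h import *
s,p,Rm=cur(); print(p,s["contact_force"],(p-BO)@Rz(BY))
```

```text
[ 0.62433068 -0.14973412  0.05179667] [-1.44640413  1.65090122  4.65722938] [0.06149259 0.00069114 0.05179667]
```

Request:
send_rows:
  translation:
    - [0,0,0.12]
    - [0,0,0.12]
    - [0,0,0.12]
    - [0,0,0.12]
    - [0,0,0]
  rotation:
    - [0,0,0]
    - [0,0,0]
    - [0,0,0]
    - [0,0,0]
    - [0,0,0]
  grip: [0,0,0,0,0]

```text
time: 15.92
eef_pos: [0.6249, -0.1503, 0.0376]
tcp_rot: [-0.162, 0.987, -0.002, 0.001]
contact_force: [0.5, 0.2, 4.0]
opening: 0.004
```

Run:
```python
from h import *
from plant import eyes
s,p,Rm=cur(); print(p,s["contact_force"],(p-BO)@Rz(BY))
c=eyes.read_camera("wrist"); pickle.dump((s,c),open("w5.pkl","wb"))
a=c["image"]
c2=eyes.read_camera("scene"); pickle.dump(c2,open("s5.pkl","wb"))
b=cv2.resize(c2["image"][160:240,240:340],None,fx=4,fy=4,interpolation=cv2.INTER_CUBIC)
o=np.zeros((400,800,3),np.uint8); o[:320,:400]=b; o[:,400:]=a[:,100:500]
cv2.imwrite("pics/w5.png",np.clip(o*1.4,0,255).astype(np.uint8))
```

```text
[ 0.62486903 -0.15025812  0.03758942] [0.50721922 0.15705586 4.04581953] [6.18380097e-02 2.39957065e-05 3.75894165e-02]
```

View pics/w5.png

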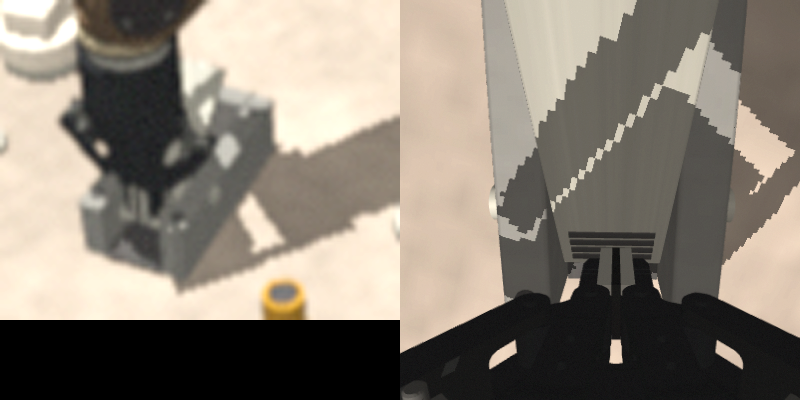

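The plate is tipping: its long end rises toward the camera and the ribbed end is down under the fingertips. I'll press a little deeper, then back out.

Request:
send_rows:
  translation:
    - [0,0,0.1]
    - [0,0,0.1]
    - [0,0,0]
  rotation:
    - [0,0,0]
    - [0,0,0]
    - [0,0,0]
  grip: [0,0,0]

```text
time: 16.4
eef_pos: [0.625, -0.1502, 0.0313]
tcp_rot: [-0.162, 0.987, -0.002, 0.002]
contact_force: [1.4, -0.5, 4.7]
opening: 0.001
```

Run:
```python
from h import *
from plant import eyes
s,p,Rm=cur(); print(p,s["contact_force"])
c=eyes.read_camera("wrist"); T=wristT(c,s); pickle.dump((s,c),open("w6.pkl","wb"))
# from w5: plate edges on image top row, width 46 mm -> depth
s5,c5=pickle.load(open("w5.pkl","rb")); T5=wristT(c5,s5)
for (a,b,r) in [(502,712,2),(530,690,100)]:
    o,d=ray(c5,[(a-300,r),(b-300,r)],T5)
    yb=Rz(BY)[:,1]; k=.046/((d[1]/1-d[0])@yb); M=o+k*(d[0]+d[1])/2; l=Rz(BY).T@(M-BO); print(l,"theta~",np.arctan2(l[2]-.051,.03-l[0]))
```

```text
[ 0.62500279 -0.15021513  0.03127264] [ 1.41407881 -0.50477053  4.71657867]
[-0.02907536 -0.00091795  0.09743878] theta~ 0.6662039114579358
[-0.00884478 -0.00066014  0.07772991] theta~ 0.6027088962000677
```

Request:
send_rows:
  translation:
    - [0,0,-0.9]
    - [0,0,-0.9]
    - [0,0,-0.9]
    - [0,0,-0.9]
    - [0,0,-0.9]
  rotation:
    - [0,0,0]
    - [0,0,0]
    - [0,0,0]
    - [0,0,0]
    - [0,0,0]
  grip: [0,0,0,0,0]

```text
time: 17.08
eef_pos: [0.6224, -0.1489, 0.1642]
tcp_rot: [-0.162, 0.987, -0.001, -0.001]
contact_force: [0.1, 0.2, -0.0]
opening: -0.0
```

Run:
```python
from h import *
s,p,Rm=cur(); al=np.radians(40)
pg=np.array([-.0115,.090]); pp=pg-.1*np.array([np.sin(al),-np.cos(al)])
pt,Rt=blk(pp[0],pp[1],al); print(p,pt); plan(p,Rm,pt,Rt,10)
```

```text
[ 0.62235734 -0.14890898  0.16421321] [ 0.49429535 -0.19371949  0.16660444]
n 10 rot [0.0, -0.8, 0.0]
[[0.45, -0.01, -0.01], [0.45, -0.01, -0.04], [0.45, -0.01, -0.07], [0.44, -0.01, -0.1], [0.43, -0.01, -0.13]]
[[0.42, -0.01, -0.16], [0.41, -0.01, -0.19], [0.4, -0.01, -0.22], [0.38, -0.01, -0.25], [0.36, -0.01, -0.27]]
```

Request:
send_rows:
  translation:
    - [0.45,0,-0.01]
    - [0.45,0,-0.04]
    - [0.45,0,-0.07]
    - [0.44,0,-0.1]
    - [0.43,0,-0.13]
  rotation:
    - [0,-0.8,0]
    - [0,-0.8,0]
    - [0,-0.8,0]
    - [0,-0.8,0]
    - [0,-0.8,0]
  grip: [0,0,0,0,0]

```text
time: 17.7
eef_pos: [0.5579, -0.1706, 0.1648]
tcp_rot: [-0.16, 0.972, 0.028, 0.171]
contact_force: [-0.9, 0.5, 0.3]
opening: -0.001
```

Request:
send_rows:
  translation:
    - [0.42,-0.01,-0.16]
    - [0.41,-0.01,-0.19]
    - [0.4,-0.01,-0.22]
    - [0.38,-0.01,-0.25]
    - [0.36,-0.01,-0.27]
  rotation:
    - [0,-0.8,0]
    - [0,-0.8,0]
    - [0,-0.8,0]
    - [0,-0.8,0]
    - [0,-0.8,0]
  grip: [40,60,85,85,85]

```text
time: 18.32
eef_pos: [0.5234, -0.1438, 0.2079]
tcp_rot: [-0.114, 0.949, 0.036, 0.293]
contact_force: [1.3, 0.2, -0.1]
opening: 0.993
```

Request:
send_rows:
  translation:
    - [0,0,0]
    - [0,0,0]
  rotation:
    - [0,0,0]
    - [0,0,0]
  grip: [85,85]

```text
time: 18.58
eef_pos: [0.524, -0.1445, 0.2081]
tcp_rot: [-0.115, 0.949, 0.035, 0.293]
contact_force: [0.8, -0.0, -0.1]
opening: 0.997
```

Run:
```python
from h import *
from plant import eyes
s,p,Rm=cur(); c=eyes.read_camera("wrist"); pickle.dump((s,c),open("w7.pkl","wb"))
T=wristT(c,s); al=np.radians(40); pt,Rt=blk(-.0115,.09,al); print(p,s["qpos"],np.degrees(R.from_matrix(Rm.T@Rt).as_rotvec()))
plan(p,Rm,pt,Rt,5)
# predicted plate corners (long end, mid-thickness) for angles
for th in (.7,.8,.9):
    L=[BO+Rz(BY)@np.array([.03-r*np.cos(th),y,.051+r*np.sin(th)]) for r in (.095,) for y in(-.023,.023)]
    print(th,proj(c,L,T).round(0).tolist())
cv2.imwrite("pics/w7.png",c["image"])
```

```text
[ 0.52404843 -0.14450309  0.20810799] [-0.66907963 -0.22056225  2.22358369  0.63363351  0.84906419 -2.83847827] [-2.82179332 -5.69581538 -3.64452766]
n 5 rot [-0.11, -0.23, -0.15]
[[0.31, -0.24, 0.74], [0.33, -0.24, 0.73], [0.35, -0.24, 0.72], [0.37, -0.24, 0.71], [0.38, -0.25, 0.7]]
0.7 [[216.0, 127.0], [289.0, 121.0]]
0.8 [[217.0, 142.0], [290.0, 137.0]]
0.9 [[219.0, 157.0], [291.0, 152.0]]
```

View pics/w7.png

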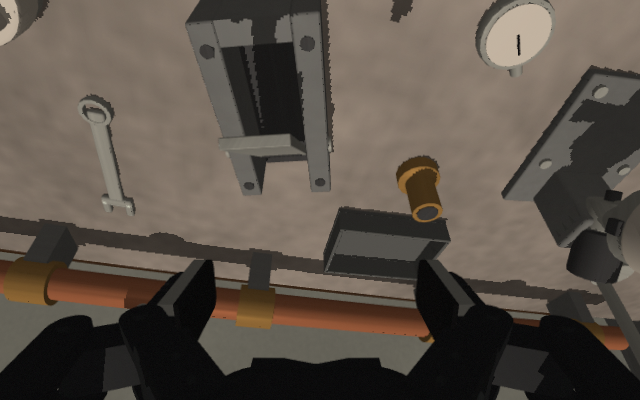

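The plate end edge is at about (220–292, 137), so it stands at about 0.8 rad as predicted. The wrist joint is at its limit, though, so I'm turning the tool half round for the equivalent grasp.

Request:
send_rows:
  translation:
    - [0,0,0]
    - [0,0,0]
    - [0,0,0]
    - [0,0,0]
    - [0,0,0]
  rotation:
    - [0,0,1]
    - [0,0,1]
    - [0,0,1]
    - [0,0,1]
    - [0,0,1]
  grip: [85,85,85,85,85]

```text
time: 19.25
eef_pos: [0.5243, -0.1447, 0.208]
tcp_rot: [0.095, 0.951, 0.098, 0.278]
contact_force: [0.1, -0.2, 0.1]
opening: 0.994
```

Request:
send_rows:
  translation:
    - [0,0,0]
    - [0,0,0]
    - [0,0,0]
    - [0,0,0]
    - [0,0,0]
  rotation:
    - [0,0,1]
    - [0,0,1]
    - [0,0,1]
    - [0,0,1]
    - [0,0,1]
  grip: [85,85,85,85,85]

```text
time: 19.88
eef_pos: [0.5243, -0.1447, 0.208]
tcp_rot: [0.298, 0.908, 0.156, 0.25]
contact_force: [0.0, 0.0, 0.5]
opening: 0.999
```

Run:
```python
from h import *
s,p,Rm=cur(); print(p,s["qpos"],s["time"])
```

```text
[ 0.52434107 -0.14467993  0.20801177] [-0.66909108 -0.21936255  2.22278637  0.63393039  0.8491028  -1.96287533] 19.875
```

Request:
send_rows:
  translation:
    - [0,0,0]
    - [0,0,0]
    - [0,0,0]
    - [0,0,0]
    - [0,0,0]
  rotation:
    - [0,0,1]
    - [0,0,1]
    - [0,0,1]
    - [0,0,1]
    - [0,0,1]
  grip: [85,85,85,85,85]

```text
time: 20.5
eef_pos: [0.5243, -0.1447, 0.208]
tcp_rot: [0.488, 0.822, 0.206, 0.21]
contact_force: [-1.2, 0.3, 0.2]
opening: 0.996
```

Request:
send_rows:
  translation:
    - [0,0,0]
    - [0,0,0]
    - [0,0,0]
    - [0,0,0]
    - [0,0,0]
  rotation:
    - [0,0,1]
    - [0,0,1]
    - [0,0,1]
    - [0,0,1]
    - [0,0,1]
  grip: [85,85,85,85,85]

```text
time: 21.12
eef_pos: [0.5244, -0.1447, 0.208]
tcp_rot: [0.654, 0.697, 0.247, 0.161]
contact_force: [-0.7, -0.4, 0.8]
opening: 0.994
```

Request:
send_rows:
  translation:
    - [0,0,0]
    - [0,0,0]
    - [0,0,0]
    - [0,0,0]
    - [0,0,0]
  rotation:
    - [0,0,1]
    - [0,0,1]
    - [0,0,1]
    - [0,0,1]
    - [0,0,1]
  grip: [85,85,85,85,85]

```text
time: 21.75
eef_pos: [0.5243, -0.1447, 0.208]
tcp_rot: [0.789, 0.539, 0.276, 0.103]
contact_force: [-1.1, 0.0, 0.4]
opening: 0.992
```

Request:
send_rows:
  translation:
    - [0,0,0]
    - [0,0,0]
    - [0,0,0]
    - [0,0,0]
    - [0,0,0]
  rotation:
    - [0,0,1]
    - [0,0,1]
    - [0,0,1]
    - [0,0,1]
    - [0,0,1]
  grip: [85,85,85,85,85]

```text
time: 22.38
eef_pos: [0.5243, -0.1446, 0.208]
tcp_rot: [0.887, 0.355, 0.292, 0.041]
contact_force: [0.2, 0.0, 0.3]
opening: 0.992
```

Request:
send_rows:
  translation:
    - [0,0,0]
    - [0,0,0]
    - [0,0,0]
    - [0,0,0]
    - [0,0,0]
  rotation:
    - [0,0,1]
    - [0,0,1]
    - [0,0,1]
    - [0,0,1]
    - [0,0,1]
  grip: [85,85,85,85,85]

```text
time: 23.0
eef_pos: [0.5243, -0.1446, 0.208]
tcp_rot: [0.943, 0.155, 0.294, -0.023]
contact_force: [0.4, 0.3, 0.1]
opening: 0.994
```

Run:
```python
from h import *
s,p,Rm=cur(); print(p,s["qpos"],s["time"]); al=np.radians(40); F=np.diag([-1,-1,1])
pp=np.array([-.0115,.090])-.1*np.array([np.sin(al),-np.cos(al)])
pt,Rt=blk(*pp,al); Rt=Rt@F; print(pt); plan(p,Rm,pt,Rt,5)
```

```text
[ 0.5243474  -0.14462223  0.20799501] [-0.66900581 -0.21934463  2.22280165  0.63395537  0.84913053  0.21877255] 23.0
[ 0.49429535 -0.19371949  0.16660444]
n 5 rot [0.1, 0.23, 0.05]
[[-0.4, 0.24, 0.07], [-0.4, 0.24, 0.06], [-0.4, 0.24, 0.05], [-0.4, 0.24, 0.04], [-0.4, 0.25, 0.03]]
```

Request:
send_rows:
  translation:
    - [-0.4,0.24,0.07]
    - [-0.4,0.24,0.06]
    - [-0.4,0.24,0.05]
    - [-0.4,0.24,0.04]
    - [-0.4,0.25,0.03]
  rotation:
    - [0.1,0.23,0.05]
    - [0.1,0.23,0.05]
    - [0.1,0.23,0.05]
    - [0.1,0.23,0.05]
    - [0.1,0.23,0.05]
  grip: [85,85,85,85,85]

```text
time: 23.62
eef_pos: [0.4942, -0.1943, 0.1673]
tcp_rot: [0.928, 0.151, 0.338, -0.054]
contact_force: [-0.6, 0.3, 0.3]
opening: 0.995
```

Run:
```python
from h import *
from plant import eyes
s,p,Rm=cur(); print(p,s["qpos"],s["time"]); al=np.radians(40); F=np.diag([-1,-1,1])
c=eyes.read_camera("wrist"); T=wristT(c,s); pickle.dump((s,c),open("w8.pkl","wb"))
pt,Rt=blk(-.0115,.090,al); plan(p,Rm,pt,Rt@F,5)
for th in (.7,.8,.9):
    L=[BO+Rz(BY)@np.array([.03-.095*np.cos(th),y,.051+.095*np.sin(th)]) for y in(-.023,.023)]
    print(th,proj(c,L,T).round(0).tolist())
cv2.imwrite("pics/w8.png",c["image"])
```

```text
[ 0.49417248 -0.19431369  0.16726592] [-0.86325582 -0.15147768  2.27893289  0.85058672  0.91356964 -0.12088159] 23.625
n 5 rot [0.0, 0.0, 0.0]
[[0.0, 0.0, 0.67], [0.0, 0.0, 0.67], [0.0, 0.0, 0.67], [0.0, 0.0, 0.67], [0.0, 0.0, 0.67]]
0.7 [[352.0, 238.0], [281.0, 238.0]]
0.8 [[353.0, 225.0], [280.0, 224.0]]
0.9 [[353.0, 210.0], [280.0, 210.0]]
```

View pics/w8.png

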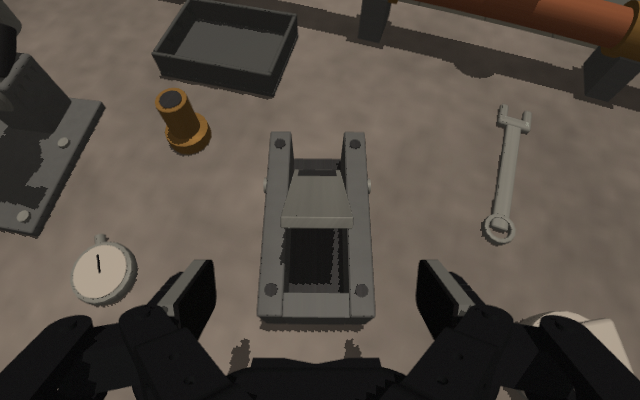

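The plate's long end is at (281–352, 222), between the fingers and at about 0.81 rad, as predicted. Go in and grip.

Request:
send_rows:
  translation:
    - [0,0,0.67]
    - [0,0,0.67]
    - [0,0,0.67]
    - [0,0,0.67]
    - [0,0,0.67]
  rotation:
    - [0,0,0]
    - [0,0,0]
    - [0,0,0]
    - [0,0,0]
    - [0,0,0]
  grip: [85,85,85,85,85]
  squeeze: 30

```text
time: 24.3
eef_pos: [0.5564, -0.1733, 0.0903]
tcp_rot: [0.928, 0.151, 0.337, -0.054]
contact_force: [-0.8, -0.4, -0.2]
opening: 0.996
```

Request:
send_rows:
  translation:
    - [0,0,0]
    - [0,0,0]
    - [0,0,0]
    - [0,0,0]
    - [0,0,0]
  rotation:
    - [0,0,0]
    - [0,0,0]
    - [0,0,0]
    - [0,0,0]
    - [0,0,0]
  grip: [70,58,50,44,38]

```text
time: 24.92
eef_pos: [0.5559, -0.1745, 0.0921]
tcp_rot: [0.927, 0.151, 0.338, -0.053]
contact_force: [-4.6, -2.9, 5.1]
opening: 0.533
```

```bash
cat >> h.py <<'E'
F=np.diag([-1,-1,1])
def tp():
    s,p,Rm=cur(); l=Rz(BY).T@(p-BO); zt=Rz(BY).T@Rm[:,2]; g=l-.015*zt
    print("tcp blk",l.round(4),"alpha %.3f"%np.arctan2(zt[0],-zt[2]),"theta(grasp pt) %.3f r %.4f"%(np.arctan2(g[2]-.051,.03-g[0]),np.hypot(g[2]-.051,.03-g[0])),"f",np.round(Rm.T@np.array(s["contact_force"]),1),"m",np.round(Rm.T@np.array(s["wrist_torque"]),2),"open %.1f"%(85.4*s["opening"]),s["time"])
E
python3 - <<'E'
from h import *
tp()
# arc about the pin: rows of 5 deg
s,p,Rm=cur(); l=Rz(BY).T@(p-BO); pin=np.array([.03,l[1],.051])
d=R.from_rotvec([0,np.radians(5),0]).as_matrix(); l1=pin+d@(l-pin)
print("one 5deg row shift in tool:",(Rm.T@Rz(BY)@(l1-l)/.03).round(3),"rot",(Rm.T@Rz(BY)@[0,1,0]).round(3))
E
```

```text
tcp blk [-0.0113 -0.0012  0.0921] alpha 0.699 theta(grasp pt) 0.802 r 0.0732 f [-0.8  1.3 -7.3] m [-0.16 -0.49  0.02] open 45.6 24.925
one 5deg row shift in tool: [ 0.169  0.    -0.008] rot [ 0.002 -1.    -0.004]
```

Request:
send_rows:
  translation:
    - [0.1,0,-0.006]
    - [0.1,0,-0.006]
    - [0.1,0,-0.006]
    - [0.1,0,-0.006]
    - [0.1,0,-0.006]
  rotation:
    - [0,-0.6,0]
    - [0,-0.6,0]
    - [0,-0.6,0]
    - [0,-0.6,0]
    - [0,-0.6,0]
  grip: [38,38,38,38,38]

```text
time: 25.55
eef_pos: [0.5672, -0.1709, 0.1013]
tcp_rot: [0.964, 0.156, 0.213, -0.032]
contact_force: [-1.2, -3.1, 0.9]
opening: 0.536
```

```bash
python3 -c "from h import *;tp()"
```

```text
tcp blk [ 0.0006 -0.0013  0.1013] alpha 0.435 theta(grasp pt) 1.061 r 0.0732 f [-1.5  2.5 -1.7] m [-0.09 -0.39  0.02] open 45.8 25.55
```

Request:
send_rows:
  translation:
    - [0.1,0,-0.006]
    - [0.1,0,-0.006]
    - [0.1,0,-0.006]
    - [0.1,0,-0.006]
    - [0.1,0,-0.006]
  rotation:
    - [0,-0.6,0]
    - [0,-0.6,0]
    - [0,-0.6,0]
    - [0,-0.6,0]
    - [0,-0.6,0]
  grip: [38,38,38,38,38]

```text
time: 26.18
eef_pos: [0.5805, -0.1665, 0.1071]
tcp_rot: [0.983, 0.159, 0.086, -0.012]
contact_force: [-0.0, -3.8, 1.1]
opening: 0.537
```

```bash
python3 -c "from h import *;tp()"
```

```text
tcp blk [ 0.0146 -0.0014  0.1071] alpha 0.173 theta(grasp pt) 1.322 r 0.0731 f [-1.   3.6 -1.2] m [ 0.02 -0.23  0.08] open 45.8 26.175
```

Request:
send_rows:
  translation:
    - [0.07,0,-0.004]
    - [0.07,0,-0.004]
    - [0.07,0,-0.004]
    - [0,0,0]
  rotation:
    - [0,-0.4,0]
    - [0,-0.4,0]
    - [0,-0.4,0]
    - [0,0,0]
  grip: [38,38,38,38]

```text
time: 26.68
eef_pos: [0.5865, -0.1646, 0.1084]
tcp_rot: [0.986, 0.16, 0.035, -0.003]
contact_force: [-0.5, -6.2, 4.3]
opening: 0.528
```

```bash
python3 -c "from h import *;tp()"
```

```text
tcp blk [ 0.021  -0.0014  0.1084] alpha 0.070 theta(grasp pt) 1.432 r 0.0730 f [-2.2  5.7 -4.4] m [-0.09 -0.51  0.09] open 45.1 26.675
```

Nearly upright; now 1° steps to the stop.

Request:
send_rows:
  translation:
    - [0.034,0,-0.002]
    - [0.034,0,-0.002]
    - [0,0,0]
  rotation:
    - [0,-0.2,0]
    - [0,-0.2,0]
    - [0,0,0]
  grip: [38,38,38]

```text
time: 27.05
eef_pos: [0.5883, -0.164, 0.1086]
tcp_rot: [0.987, 0.16, 0.018, -0.001]
contact_force: [-1.0, -6.1, 3.5]
opening: 0.531
```

```bash
python3 -c "from h import *;tp()"
```

```text
tcp blk [ 0.0228 -0.0014  0.1086] alpha 0.035 theta(grasp pt) 1.465 r 0.0730 f [-2.7  5.5 -3.6] m [-0.08 -0.41 -0.  ] open 45.3 27.05
```

Request:
send_rows:
  translation:
    - [0.034,0,-0.002]
    - [0.034,0,-0.002]
    - [0,0,0]
  rotation:
    - [0,-0.2,0]
    - [0,-0.2,0]
    - [0,0,0]
  grip: [38,38,38]

```text
time: 27.42
eef_pos: [0.5894, -0.1637, 0.1088]
tcp_rot: [0.987, 0.16, -0.001, 0.002]
contact_force: [-4.5, -6.0, 6.5]
opening: 0.53
```

```bash
python3 -c "from h import *;tp()"
```

```text
tcp blk [ 0.0239 -0.0015  0.1088] alpha -0.002 theta(grasp pt) 1.488 r 0.0730 f [-6.2  4.3 -6.4] m [-0.11 -0.59 -0.06] open 45.3 27.425
```

Request:
send_rows:
  translation:
    - [0.034,0,-0.002]
    - [0.034,0,-0.002]
    - [0,0,0]
  rotation:
    - [0,-0.2,0]
    - [0,-0.2,0]
    - [0,0,0]
  grip: [38,38,38]

```text
time: 27.8
eef_pos: [0.5891, -0.1638, 0.1086]
tcp_rot: [0.987, 0.16, -0.021, 0.005]
contact_force: [-9.7, -6.8, 8.5]
opening: 0.534
```

```bash
python3 -c "from h import *;tp()"
```

```text
tcp blk [ 0.0236 -0.0016  0.1086] alpha -0.043 theta(grasp pt) 1.492 r 0.0728 f [-11.7   3.4  -8. ] m [-0.5  -1.6   0.06] open 45.6 27.8
```

The stop is reached: the position holds while the force builds, at θ ≈ 1.49. Releasing and backing straight up.

Request:
send_rows:
  translation:
    - [0,0,0]
    - [0,0,0]
    - [0,0,0]
    - [0,0,0]
    - [0,0,0]
  rotation:
    - [0,0,0]
    - [0,0,0]
    - [0,0,0]
    - [0,0,0]
    - [0,0,0]
  grip: [50,60,70,85,85]

```text
time: 28.42
eef_pos: [0.5918, -0.1612, 0.1076]
tcp_rot: [0.987, 0.16, -0.017, 0.004]
contact_force: [0.2, -0.2, 0.8]
opening: 0.997
```

Request:
send_rows:
  translation:
    - [0,0,-0.6]
    - [0,0,-0.9]
    - [0,0,-0.9]
    - [0,0,-0.9]
    - [0,0,-0.9]
  rotation:
    - [0,0,0]
    - [0,0,0]
    - [0,0,0]
    - [0,0,0]
    - [0,0,0]
  grip: [85,85,85,85,85]

```text
time: 29.05
eef_pos: [0.5961, -0.1598, 0.2363]
tcp_rot: [0.987, 0.16, -0.016, 0.005]
contact_force: [0.1, -0.2, -0.1]
opening: 0.997
```

Request:
send_rows:
  translation:
    - [-0.9,0,-0.5]
    - [-0.9,0,0]
    - [-0.9,0,0]
    - [-0.9,0,0]
    - [-0.9,0,0]
  rotation:
    - [0,0,0]
    - [0,0,0]
    - [0,0,0]
    - [0,0,0]
    - [0,0,0]
  grip: [85,85,85,85,85]

```text
time: 29.68
eef_pos: [0.4677, -0.2025, 0.2551]
tcp_rot: [0.987, 0.16, -0.016, 0.005]
contact_force: [-1.0, -0.4, 0.7]
opening: 0.997
```

Run:
```python
from h import *
from plant import eyes
tp()
s,p,Rm=cur()
w=eyes.read_camera("wrist"); c=eyes.read_camera("scene"); t=eyes.read_camera("top")
a=cv2.resize(c["image"][140:290,190:420],(460,300),interpolation=cv2.INTER_CUBIC)
b=cv2.resize(t["image"][130:280,150:490],(680,300),interpolation=cv2.INTER_CUBIC)
o=np.zeros((600,800,3),np.uint8); o[:300,:460]=a; o[300:,:680]=b; o[:212,460:800]=cv2.resize(w["image"],(340,212),interpolation=cv2.INTER_AREA)
cv2.imwrite("pics/f.png",np.clip(o*1.4,0,255).astype(np.uint8))
```

```text
tcp blk [-0.1038  0.      0.2551] alpha -0.033 theta(grasp pt) 1.024 r 0.2564 f [-1.1  0.1 -0.6] m [-0.06 -0.07 -0.02] open 85.1 29.675
```

View pics/f.png

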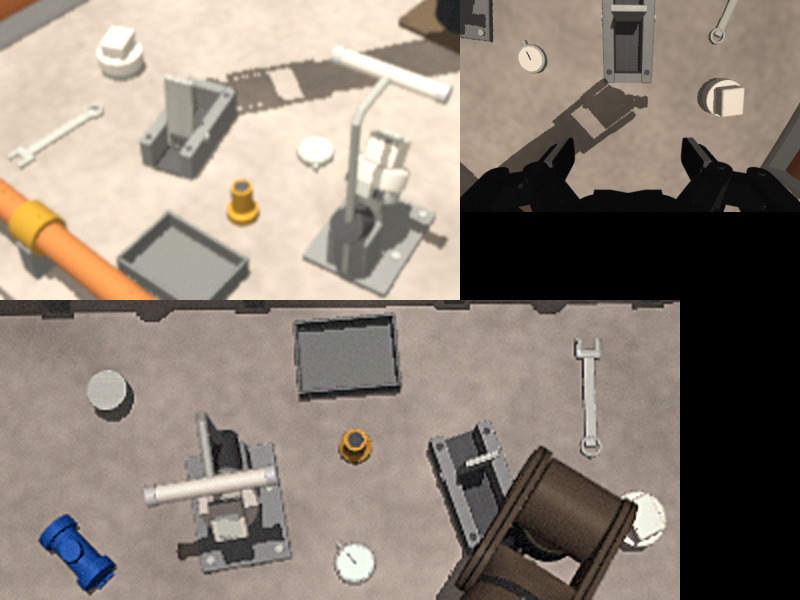

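The plate stands upright at (180,110) in the scene crop, the register is upright, the bystanders are in place, and the gripper is clear. Handing in.

```bash
python3 -c "
from plant import ticket
print(ticket.sign_off())"
```

```text
the job is handed in; nothing more can be done
None
```

The job is done and handed in after about 30 s of the 64 s allowed. No verdict was reported.

- **Register:** I gripped it across the head and rocked it left, then right, each time until it stopped moving and the side force rose (about 30 N left, 17 N right). I set it back midway between the two measured stops. The wrist camera then put it within about 0.004 rad of upright. The stops came out about 0.40 rad apart, as specified, but my estimate of the stand's position was about 0.013 rad off centre, so I went by the stops.
- **Tally plate:** I pressed the ribbed end until the long end tipped up to about 0.8 rad, with about 5 N of force. I then gripped the long end by its sides and swung it to its stop at about 1.49 rad (the specified stop is 1.5), and let go.
- **Last check:** the final pictures show the plate and register upright, the arm clear and the bystanders apparently where they were, judged by eye. The arm partly hides the block in the top view, but the other two views show it.
- **Problem on the way:** the last wrist joint reached its range limit while lining up on the plate. I turned the tool half round before gripping, and nothing was touched while that happened.

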